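# Reverse the double-ended deburring insert in its bench holder

### The job

The steel pipe-deburring insert in the bench holder has its cone end facing out; turn it end for end so that the cup end faces out instead. Slide the locking bolt open, lift the insert out, reverse it and seat it fully down in both forks without dropping it, then slide the bolt fully shut over it. Leave the loose pipe pieces and the aluminium bar around it where they are.

Things in the scene. Friction and masses are not known exactly. Their poses are not given: they have to be found in the camera images.
- holder: Fixed steel bench holder: base plate 150 mm (x) by 180 mm (y from -57 to +123), 12 mm thick, with two upright forks that carry the insert. Origin at table height, midway between the forks, under the slots' centre line. x axis along the slots: OUT (the working side) is -x; the bolt is over the rear (+x) fork. y: the direction in which the bolt opens. z up.
- holder_seat (a point): Where the middle of the seated insert belongs: 60 mm above the holder's origin, midway between the forks on the slots' centre line; axes as the holder's. Between the forks it is open for 80 mm along x, down to the base plate, so that the insert's shank can be gripped there.
- front_slot (a point): Centre of the slot floor of the front fork (x = -47 mm), 49 mm above the table; the rear fork is alike at x = +47 mm. Each fork is 14 mm thick (x) and 60 mm wide (y). Slot 25 mm wide up to 60 mm above the table, then flaring to 37 mm wide at the fork's top, 68 mm above the table.
- insert_center (a point): Middle of the loose steel insert, on its axis. 190 mm long: square shank 22 x 22 mm, 114 mm long, with a cone at its -x end and a hollow cup at its +x end. x runs from cone to cup; z up at the start. It starts level in the slots, cone out, x along the holder's x, within 2 mm of the seat. Its shoulders stand outside the forks with 3 mm of play either way. 0.28 to 0.56 kg, balanced near the middle.
- cone_tip (a point): Tip of the insert's solid cone end, 95 mm from the middle; the cone is 34 mm across at the shank, 10 mm at the tip and 38 mm long, with thin ribs.
- cup_rim (a point): Centre of the open mouth of the insert's cup end, 95 mm from the middle; the cup is a round sleeve 34 mm across outside and 38 mm long.
- bolt (a joint): Locking bolt: a flat steel bar 16 mm wide, 100 mm long, sliding along the holder's y over the rear fork. 0 m = fully shut (across the slot, 2.5 mm above the shank), 0.060 m = fully open, stops at both ends; clear of the slot and its flare from 0.050. It takes about 2 N to slide and stays where left. It starts 0 to 5 mm from shut. Underside 73.5, top 81.5 mm above the table.
- bolt_fin (a point): Centre of the upright fin on the bolt, by which it is gripped or pushed: 14 mm thick (holder's x), 30 mm long (holder's y), standing 31 mm above the bar; top 112.5 mm, centre 96.5 mm above the table. At holder x = +47 mm, y = 40 mm when shut and 100 mm when open. Axes as the holder's. Beneath it is a rail 24 mm wide from y = 35 to 120 mm, 78.5 mm high.
- coupling: Bystander: grey plastic pipe coupling, a tube 60 mm across and 55 mm high standing on end near the holder. Origin at the centre of its underside.
- offcut: Bystander: grey pipe offcut, 48 mm across and 70 mm high, standing on end on the holder's working side. Origin at the centre of its underside.
- gauge: Bystander: aluminium bar 90 x 30 x 12 mm lying near the rear of the holder. Origin at the centre of its underside.
- elbow: Bystander: grey pipe elbow standing on one mouth, about 90 mm high. Origin at the centre of its underside.

How it is judged:
By the outcome, as a careful person would: the job done as asked, in the order asked, and still so for the second after the job is handed in, with the robot touching nothing.
It also fails if it takes over 72 s, if anything falls off the work surface, if the arm or the gripper's body presses on something with over 40 N, if the wrist force passes 120 N, or if a joint passes its speed limit or range.

### The arm

A 7-joint arm with a two-finger parallel gripper is mounted at the origin on the work surface. World frame = base frame: x ahead of the robot, y to its left, z up, the work surface at z = 0. Lengths are in m, angles in rad, forces in N, time in s.
With the tool pointing down it reaches from about 0.425 to 0.825 m from the base axis. Payload 3.6 kg.
Tool frame: the origin (TCP) lies midway between the tips of the shut fingers; the grasp point (between the pads) lies 19 mm behind it (env.hold_point_z is the distance from the TCP to the grasp point, in m); z points along the fingers, y is the line along which they close (so a half turn about z gives the same grasp; the last joint's range is limited). The gripper opens to 93 mm and grips with 3 to 60 N. Pads are 15 mm wide; open, the fingers measure 128 mm over their backs; the gripper's body (75 mm by 188 mm) begins 65 mm behind the grasp point.
Start: joints at [1.075, 0.615, -0.013, 1.423, 0.008, 1.103, -0.04], TCP at [0.294, -0.58, 0.219] pointing down, gripper open.
Joint ranges: [-3.12, 3.12], [-0.3, 2.06], [-1.34, 1.32], [0.26, 2.42], [-1.36, 4.5], [0.01, 1.98], [-2.84, 2.84]. Speed limits (rad/s): [2.79, 2.79, 3.14, 3.14, 3.14, 3.14, 3.14].

### API

Orientations are given as a rotation vector (axis times angle).
In Python, from cell import env, vision, finish_job gives the robot as it stands.
- The arm moves only by the shell command python3 -m crank 'ROWS' [FORCE]. ROWS is JSON, a list of rows, each an object of numbers: "tx", "ty", "tz": the shift along the tool's x, y, z in m; "twist": the turn about the tool's z in degrees; "claw": the gripper command: -1 is shut, 1 is fully open, values between are in proportion. In form: [{"tx": .., "ty": .., "tz": .., "twist": .., "claw": ..}, ...]. A call has 1 to 8 rows; each row shifts and turns the commanded pose from where the row before left it, along the tool's axes as they then stand; what a row does not reach is not made up. A row lasts 1/8 s, in which the tool goes at most 62.5 mm and 10.7 degrees, less where a joint would pass 70% of its speed; a pose out of reach is approached as far as the arm can. A call is refused whole if a number of a shift passes 0.0625 or a number of a turn 10.7, either way. A call with a gripper value outside its range is refused whole. The fingers move at their own pace and stop on an object; FORCE is the grip in N (left out, the last holds). Time passes only in rows, so rows that do not move let the fingers close. It gives the time, the measured TCP pose, the force, the opening and the grip force at its end, in the units of the state.
- env.sense(): the state, without advancing time (a new reading comes with each control period).
- vision.read_camera(name): name is "scene" or "side" or "wrist"; returns the picture (384x512x3 uint8, red, green, blue); there is no depth.
- vision.camera_params(name): a dict with "fx", "fy", "cx", "cy" (pixels), "R" (3x3) and "t" (3): a world point X has camera coordinates R X + t. Camera axes: x right, y down, z forward; pixel columns grow to the right and rows downward; lengths in m; the calibration is good to about 2 mm. A picture is of the moment at which its call begins: read the wrist's pose just before it. camera_params takes no time and is no camera call; for the wrist camera it gives the pose at the moment of the call.
- finish_job(): hands the job in; it is judged then, once.
Trained networks look in the newest picture that a camera, given by its name, has taken for a name from the list of things; names that differ only in an ending like _2 or _b are one class to them, and where a whole thing is asked for, a point or a joint stands for the part that bears it (a point fixed in the world has none). Each returns a list of dicts, best first, with "conf" (0 to 1); they miss things now and then, are a little off and sometimes report something else, mostly with a low value. They report only what shows in the picture. A call takes as long as a camera call.
- vision.regions_of(name, camera): "region" (384x512 bool, what is visible of it) and "bbox" ([centre column, centre row, width, height] in pixels, round what is visible of it).
- vision.spot_point(name, camera): "at" ([row, column] in pixels: a listed point, or the origin of a listed thing).
The state is a dict: "t": time; "qpos": joint angles; "dq": joint speeds; "joint_torque": joint torques, N m; "tool_pos": TCP position; "orientation": TCP orientation; "ft_force": force on the tool from outside, world axes, zero at the start; "ft_torque": the same for the moment, N m; "finger_gap": finger opening in m; "finger_force": force on a finger pad.
Only numpy, scipy, OpenCV 4.12 (cv2) and the standard library are available. Lean on these libraries where they do the work, as an engineer would, in place of code of your own. Each camera call takes 0.05 s, during which the arm holds its last target. There are 200 camera calls.

## Working session

There is one attempt and no reset: what is moved stays moved. The work goes in short steps, Python scripts to look and compute and a shell command to move; the robot and the scene stay as the last step left them, time stands still between calls to the robot, and variables do not carry over. Pictures are saved under pics/ and viewed, at most 10 in all, crops included, and the job is handed in when it is done.

```bash
ls; mkdir -p pics; cat > h.py <<'E'
import numpy as np, cv2
from scipy.spatial.transform import Rotation as Ro
from cell import env, vision, finish_job
def cam(n):
    p=vision.camera_params(n); K=np.array([[p['fx'],0,p['cx']],[0,p['fy'],p['cy']],[0,0,1]])
    return K@np.c_[np.array(p['R']),np.array(p['t'])]
def shot(n,f=None):
    P=cam(n); im=vision.read_camera(n)
    if f: cv2.imwrite(f'pics/{f}.png',im[:,:,::-1])
    return P,im
def tri(obs): # list of (P,[row,col])
    A=np.concatenate([[c*P[2]-P[0],r*P[2]-P[1]] for P,(r,c) in obs])
    v=np.linalg.svd(A)[2][-1]; X=v[:3]/v[3]
    e=[np.hypot(*((P@np.r_[X,1])[:2]/(P@np.r_[X,1])[2]-[c,r])) for P,(r,c) in obs]
    return X,e
def plane(P,rc,z): # point at height z
    r,c=rc; A=np.array([c*P[2]-P[0],r*P[2]-P[1]])
    return np.r_[np.linalg.solve(A[:,:2],-A[:,3]-A[:,2]*z),z]
def st():
    s=env.sense(); R=Ro.from_rotvec(s['orientation']).as_matrix()
    print('t',round(s['t'],2),'tcp',np.round(s['tool_pos'],4),'q',np.round(s['qpos'],2),'gap',round(float(s['finger_gap']),4),'ff',s['finger_force'],'F',np.round(s['ft_force'],1))
    print(np.round(R,3).tolist()); return np.array(s['tool_pos']),R
E
cat > a.py <<'E'
from h import *
st(); np.set_printoptions(suppress=True,precision=4)
P={};D={}
for n in ['scene','side','wrist']:
    P[n],im=shot(n,n+'0')
for k in ['holder_seat','front_slot','cone_tip','cup_rim','insert_center','bolt_fin','holder','coupling','offcut','gauge','elbow']:
    o=[]
    for n in ['scene','side']:
        d=vision.spot_point(k,n)
        if d: o.append((P[n],d[0]['at'])); print(k,n,np.round(d[0]['at'],1),round(d[0]['conf'],2))
    if len(o)==2: X,e=tri(o); print('   ',X,np.round(e,1))
E
python3 a.py; python3 -c "
import cv2,numpy as np
a=[cv2.imread(f'pics/{n}0.png') for n in ['scene','side']]
cv2.imwrite('pics/two.png',cv2.resize(np.hstack(a),(800,300)))"
```

```text
pics
t 0.0 tcp [ 0.2939 -0.5789  0.2175] q [ 1.07  0.62 -0.01  1.42  0.01  1.1  -0.04] gap 0.0932 ff 0.0 F [-0.4 -0.5 -0.9]
[[0.892, 0.453, -0.001], [0.453, -0.892, 0.002], [-0.0, -0.003, -1.0]]
holder_seat scene [179.  243.5] 0.7
holder_seat side [191.7 279.5] 0.57
    [0.4886 0.0583 0.0535] [0.2 0.1]
front_slot scene [185.3 265.7] 0.96
front_slot side [207.8 270. ] 0.75
    [0.4734 0.1231 0.0539] [3.1 1.7]
cone_tip scene [189.7 283.2] 0.74
cone_tip side [214. 271.] 0.97
    [0.4533 0.1522 0.0565] [0.9 0.5]
cup_rim scene [169.9 206.4] 0.68
cup_rim side [170.9 280.6] 0.79
    [ 0.536  -0.0199  0.0601] [1.2 0.6]
insert_center scene [178.2 244.3] 0.72
insert_center side [195.3 275.9] 0.83
    [0.4905 0.0696 0.0536] [3.4 1.8]
bolt_fin scene [167.2 218.7] 0.89
bolt_fin side [167.5 266. ] 0.57
    [0.5447 0.0429 0.1046] [0.5 0.3]
holder scene [196.  244.9] 0.97
holder side [206.5 275.5] 0.83
    [0.493  0.0684 0.0068] [1.1 0.6]
coupling scene [167.2 265.9] 0.83
coupling side [214.1 319.8] 0.83
    [0.3755 0.023  0.0089] [2.4 1.5]
offcut scene [250.  294.6] 0.6
offcut side [239.8 228.5] 0.56
    [ 0.5233  0.2495 -0.0037] [4.1 2.1]
gauge scene [179.2 194.7] 0.55
gauge side [173.4 295. ] 0.67
    [ 0.5318 -0.0932  0.0017] [2.4 1.3]
elbow scene [348.1 322.2] 0.68
elbow side [262.4 138.3] 0.96
    [ 0.6555  0.4354 -0.    ] [1.5 0.7]
```

View pics/two.png

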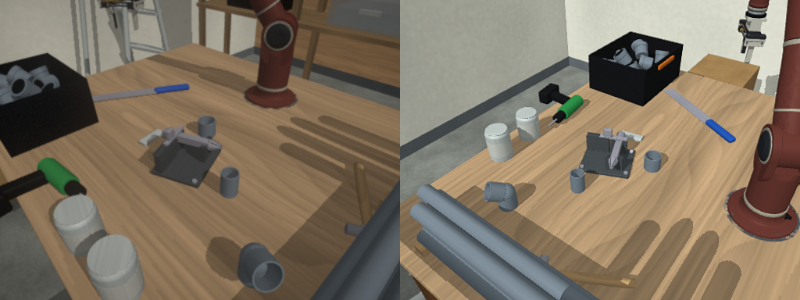

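The scene and side views show the holder at mid-table, the coupling on the robot side of it, the offcut on the working side, the gauge behind it and the elbow further out. The networks agree with this: holder at about (0.49, 0.067), its x axis at about -64°. I'll move over it for close views.

```bash
python3 -m crank '[{"tx":0.04,"ty":-0.04,"tz":-0.02},{"tx":0.043,"ty":-0.043,"tz":-0.01},{"tx":0.043,"ty":-0.043,"tz":-0.01},{"tx":0.043,"ty":-0.043,"tz":-0.01},{"tx":0.043,"ty":-0.043,"tz":-0.01},{"tx":0.043,"ty":-0.043,"tz":-0.01},{"tx":0.043,"ty":-0.043,"tz":-0.01},{"tx":0.043,"ty":-0.043}]'
python3 -m crank '[{"tx":0.043,"ty":-0.043},{"tx":0.043,"ty":-0.043},{"tx":0.03,"ty":-0.043},{"ty":-0.01,"twist":-10},{"twist":-10},{"twist":-10},{"twist":-10},{"twist":-10}]'
python3 -c "
from h import *
st()
P,im=shot('wrist','w1')
for k in ['holder_seat','insert_center','bolt_fin','cone_tip','cup_rim','front_slot']:
    for d in vision.spot_point(k,'wrist')[:1]: print(k,np.round(d['at']),round(d['conf'],2),plane(P,d['at'],.0965 if k=='bolt_fin' else .049 if k=='front_slot' else .06).round(4))
"
```

```text
t 1.25 tcp [ 0.2943 -0.5795  0.2187] q [ 1.07  0.61 -0.01  1.42  0.01  1.1  -0.04] gap 0.0931 ff 0.0 F [-1.1  0.9 -1.3]
[[0.892, 0.453, 0.0], [0.453, -0.892, 0.0], [0.0, -0.0, -1.0]]$[0]: bad value
$[0]: bad value
```

View pics/w1.png

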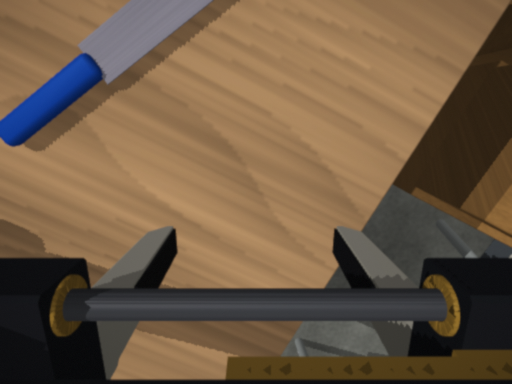

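The wrist picture shows only table and a knife: the rows were refused because every key is required. I'll send them again in full.

```bash
python3 -m crank '[{"tx":0.04,"ty":-0.04,"tz":-0.02,"twist":0,"claw":1},{"tx":0.043,"ty":-0.043,"tz":-0.01,"twist":0,"claw":1},{"tx":0.043,"ty":-0.043,"tz":-0.01,"twist":0,"claw":1},{"tx":0.043,"ty":-0.043,"tz":-0.01,"twist":0,"claw":1},{"tx":0.043,"ty":-0.043,"tz":-0.01,"twist":0,"claw":1},{"tx":0.043,"ty":-0.043,"tz":-0.01,"twist":0,"claw":1},{"tx":0.043,"ty":-0.043,"tz":-0.01,"twist":0,"claw":1},{"tx":0.043,"ty":-0.043,"tz":0,"twist":0,"claw":1}]'
python3 -c "
from h import *
st()
p=vision.camera_params('wrist');R=np.array(p['R']);print('camc',-R.T@np.array(p['t']),'axis',R[2])
P,im=shot('wrist','w2')
for k in ['holder_seat','insert_center','bolt_fin','cone_tip','cup_rim','front_slot']:
    for d in vision.spot_point(k,'wrist')[:1]: print(k,np.round(d['at']),round(d['conf'],2),plane(P,d['at'],.0965 if k=='bolt_fin' else .049 if k=='front_slot' else .06).round(4))
"
```

```text
t: 2.6
tool_pos: [0.4449, -0.1194, 0.2999]
orientation: [3.054, 0.73, 0.005]
ft_force: [1.6, -0.6, -0.6]
finger_gap: 0.093
finger_force: 0.0
t 2.6 tcp [ 0.4449 -0.1194  0.2999] q [ 0.34  0.24 -0.16  1.81  0.04  1.09 -0.94] gap 0.093 ff 0.0 F [ 1.6 -0.6 -0.6]
[[0.892, 0.452, 0.003], [0.452, -0.892, -0.001], [0.002, 0.002, -1.0]]
camc [ 0.51239578 -0.08556268  0.4667325 ] axis [-0.24275569 -0.12474571 -0.96203336]
holder_seat [ 66. 139.] 0.59 [0.4916 0.0646 0.06  ]
insert_center [ 65. 137.] 0.84 [0.4917 0.0665 0.06  ]
bolt_fin [ 24. 164.] 0.62 [0.5462 0.0421 0.0965]
cone_tip [61. 61.] 0.89 [0.4537 0.1528 0.06  ]
cup_rim [ 69. 216.] 0.62 [ 0.5325 -0.0226  0.06  ]
front_slot [ 64. 105.] 0.95 [0.4741 0.108  0.049 ]
```

```bash
python3 -m crank '[{"tx":0.039,"ty":-0.043,"tz":0,"twist":0,"claw":1},{"tx":0.039,"ty":-0.043,"tz":0,"twist":0,"claw":1},{"tx":0.039,"ty":-0.043,"tz":0,"twist":-10,"claw":1},{"tx":0,"ty":0,"tz":0,"twist":-10,"claw":1},{"tx":0,"ty":0,"tz":0,"twist":-10,"claw":1},{"tx":0,"ty":0,"tz":0,"twist":-10,"claw":1},{"tx":0,"ty":0,"tz":0,"twist":-10,"claw":1},{"tx":0,"ty":0,"tz":0,"twist":-10,"claw":1}]'
python3 -m crank '[{"tx":0,"ty":0,"tz":0,"twist":-10,"claw":1},{"tx":0,"ty":0,"tz":0,"twist":-10,"claw":1},{"tx":0,"ty":0,"tz":0,"twist":-7,"claw":1},{"tx":0,"ty":0,"tz":0,"twist":0,"claw":1}]' >/dev/null
cat > look.py <<'E'
from h import *
import sys
st()
np.set_printoptions(suppress=True,precision=4)
P,im=shot('wrist',sys.argv[1])
for k in ['holder_seat','insert_center','bolt_fin','cone_tip','cup_rim','front_slot','holder']:
    for d in vision.spot_point(k,'wrist')[:1]: print(k,np.round(d['at'],1).tolist(),round(d['conf'],2),plane(P,d['at'],{'bolt_fin':.0965,'front_slot':.049,'holder':0}.get(k,.06)))
np.save(sys.argv[1],P)
E
python3 look.py w3
```

```text
t: 3.95
tool_pos: [0.49, 0.0447, 0.2985]
orientation: [2.278, 2.163, -0.001]
ft_force: [-0.5, -0.3, -0.2]
finger_gap: 0.093
finger_force: 0.0
t 4.45 tcp [0.49   0.045  0.2984] q [ 0.27  0.33 -0.56  1.73  0.19  1.14  0.07] gap 0.0932 ff 0.0 F [-0.1 -0.3 -0.5]
[[-0.401, 0.916, -0.001], [0.916, 0.401, -0.0], [-0.0, -0.001, -1.0]]
holder_seat [150.9, 263.1] 0.88 [0.4919 0.067  0.06  ]
insert_center [148.6, 265.2] 0.63 [0.4932 0.0709 0.06  ]
bolt_fin [195.8, 291.2] 0.66 [0.5446 0.0337 0.0965]
cone_tip [76.7, 263.3] 0.93 [0.4544 0.1517 0.06  ]
cup_rim [214.9, 261.5] 0.73 [ 0.5267 -0.0165  0.06  ]
front_slot [115.1, 263.2] 0.73 [0.4735 0.1091 0.049 ]
holder [146.1, 264.2] 0.69 [0.4952 0.0674 0.    ]
```

View pics/w3.png

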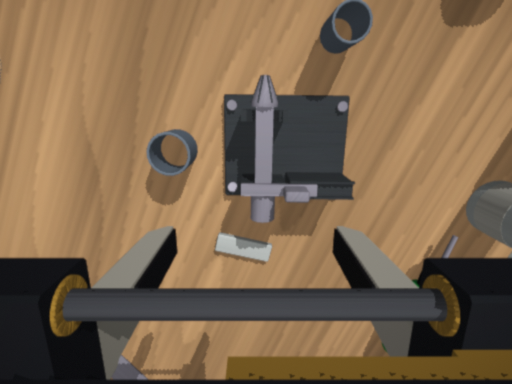

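Seen from above, the insert lies along columns 263–265. The cone tip is at row 76, the cup is behind the bolt at rows 195–220, and the fin is at about (297, 195). The gauge is behind it, and the coupling (172, 152) and offcut (347, 25) are clear. Next I'll refine the yaw and heights.

```bash
cat > ref.py <<'E'
from h import *
np.set_printoptions(suppress=True,precision=4)
P=np.load('w3.npy'); vision.read_camera('wrist')
for nm,z,r0,r1 in [('insert_center',.071,114,178)]:
    m=vision.regions_of(nm,'wrist')[0]['region']
    L=[]
    for r in range(r0,r1):
        c=np.where(m[r])[0]
        if len(c)>8: L.append((plane(P,[r,c.min()],z)[:2],plane(P,[r,c.max()+1],z)[:2]))
    L=np.array(L)
    for i in (0,1):
        X=L[:,i]; u=np.linalg.svd(X-X.mean(0))[2][0]; u*=np.sign(u[0]); print('edge',i,X.mean(0),np.degrees(np.arctan2(u[1],u[0])))
    print('width',np.median(np.linalg.norm(L[:,0]-L[:,1],axis=1)),'mid',L.mean((0,1)))
for k in ['bolt','bolt_fin']:
    d=vision.regions_of(k,'wrist'); print(k,[(np.round(x['bbox']),round(x['conf'],2)) for x in d[:2]])
S,D=cam('scene'),cam('side')
pts={'cone':([189.7,283.2],[214,271],[76.7,263.3]),'cup':([169.9,206.4],[170.9,280.6],[214.9,261.5]),'fin':([167.2,218.7],[167.5,266],[195.8,291.2]),'seat':([179,243.5],[191.7,279.5],[150.9,263.1]),'ins':([178.2,244.3],[195.3,275.9],[148.6,265.2])}
for k,v in pts.items(): print(k,*tri(list(zip([S,D,P],v))))
E
python3 ref.py; python3 -c "
import cv2;a=cv2.imread('pics/w3.png')[60:235,190:390];cv2.imwrite('pics/w3c.png',cv2.resize(a,None,fx=3.4,fy=3.4,interpolation=2))"
```

```text
edge 0 [0.4787 0.0701] -66.66472307375527
edge 1 [0.499  0.0789] -67.4495478318916
width 0.02215706306089674 mid [0.4888 0.0745]
bolt [(array([278., 195.,  81.,  25.]), 0.89), (array([264., 150.,  27., 152.]), 0.65)]
bolt_fin [(array([277., 194.,  73.,  24.]), 0.58)]
cone [0.4536 0.1521 0.0564] [np.float64(0.8878286015478103), np.float64(0.4793898493711864), np.float64(0.5975148482115551)]
cup [ 0.5336 -0.0185  0.0605] [np.float64(1.8501535934400626), np.float64(0.656184975852095), np.float64(5.013826525941747)]
fin [0.5446 0.0396 0.1029] [np.float64(0.7095792628955319), np.float64(0.8757068979081906), np.float64(3.7663031981692003)]
seat [0.4893 0.0618 0.0555] [np.float64(0.6317081334874951), np.float64(0.9559979492101164), np.float64(4.099470367699766)]
ins [0.4913 0.0698 0.0538] [np.float64(3.4252886251034815), np.float64(1.8439629695409996), np.float64(1.820456970086736)]
```

View pics/w3c.png

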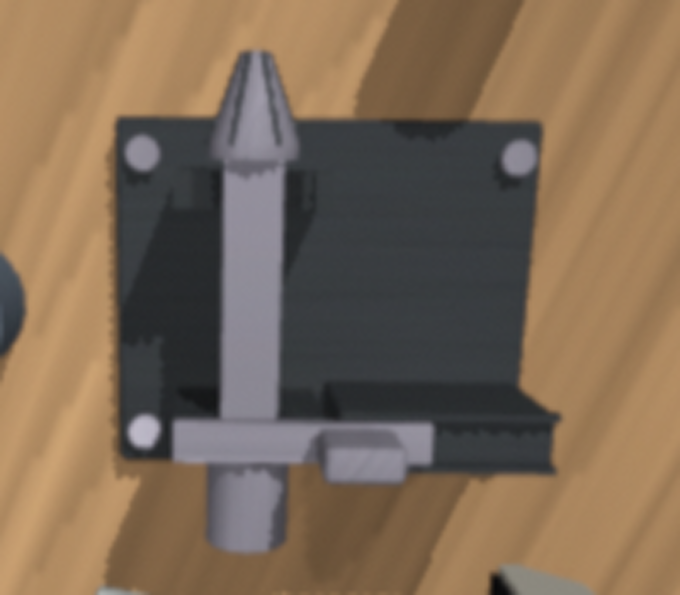

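The crop shows the plate corners at (117,118) top left, (541,122) top right and (122,458) bottom left. The bolt bar spans (172,420) to (434,425), and the fin's top face is centred near (366,463). I'll back-project these.

```bash
python3 -c "
from h import *
np.set_printoptions(suppress=True,precision=4)
P=np.load('w3.npy')
f=lambda x,y,z: plane(P,[y/3.4+60,x/3.4+190],z)[:2]
a=lambda u:np.degrees(np.arctan2(u[1],u[0]))
TL,TR,BL=f(117,118,.012),f(541,122,.012),f(122,458,.012)
print('plate',TL,TR,BL,a(TR-TL),a(BL-TL),np.linalg.norm(TR-TL),np.linalg.norm(BL-TL))
b=f(172,420,.0815),f(434,425,.0815); print('bar',b,a(b[1]-b[0]),np.linalg.norm(b[1]-b[0]))
print('fintop',f(366,463,.1125))
yw=a(TR-TL)
for yaw in (yw,24,25):
  c,s=np.cos(np.radians(yaw)),np.sin(np.radians(yaw)); ey=np.array([c,s]); ex=np.array([s,-c])
  O=(TL+.075*ex+.057*ey); O2=TR+.075*ex-.123*ey
  print(yaw,'origin',O,O2,'fin rel',(f(366,463,.1125)-O)@ex,(f(366,463,.1125)-O)@ey,'bar end y',[(q-O)@ey for q in b],'ins mid y',(np.array([.4888,.0745])-O)@ey,'cone',(np.array([.4544,.1517])-O)@ex,(np.array([.4544,.1517])-O)@ey)
"
```

```text
plate [0.4129 0.1122] [0.5757 0.1816] [ 0.4705 -0.0237] 23.10887102466199 -67.03682241117993 0.17692321613618578 0.14761918192182188
bar (array([0.4807, 0.0191]), array([0.5733, 0.0575])) 22.529204611876224 0.10022508454769774
fintop [0.5483 0.0399]
23.10887102466199 origin [0.4948 0.0656] [0.492  0.0644] fin rel 0.04458506138810772 0.0390846234124593 bar end y [np.float64(-0.03125003497117508), np.float64(0.06896992032801727)] ins mid y -0.002024167870405267 cone -0.09507889579209827 -0.0033645179201817308
24 origin [0.4955 0.0668] [0.4938 0.0631] fin rel 0.04606495470597823 0.03721315463113969 bar end y [np.float64(-0.032998589221225824), np.float64(0.06719347496364857)] ins mid y -0.0030328329233300154 cone -0.09424230105398385 -0.003058727820783692
25 origin [0.4963 0.0683] [0.4959 0.0617] fin rel 0.04769076219334653 0.03508593071651766 bar end y [np.float64(-0.034967660424557255), np.float64(0.06516424740036912)] ins mid y -0.004180260811345557 cone -0.09329796535251532 -0.002731118879024306
```

```bash
python3 -m crank '[{"tx":-0.014,"ty":0.0255,"tz":0.03,"twist":0.6,"claw":1},{"tx":-0.014,"ty":0.0255,"tz":0.05,"twist":0,"claw":1},{"tx":0,"ty":0,"tz":0.05,"twist":0,"claw":1},{"tx":0,"ty":0,"tz":0.04,"twist":0,"claw":1},{"tx":0,"ty":0,"tz":0.025,"twist":0,"claw":1},{"tx":0,"ty":0,"tz":0.015,"twist":0,"claw":1},{"tx":0,"ty":0,"tz":0,"twist":0,"claw":1}]' 15
python3 look.py w4
```

```text
t: 5.92
tool_pos: [0.5475, 0.0416, 0.0881]
orientation: [-1.726, -2.624, 0.001]
ft_force: [-0.3, -0.4, -0.1]
finger_gap: 0.0932
finger_force: 0.0
t 5.92 tcp [0.5475 0.0416 0.0881] q [ 0.16  0.66 -0.44  1.85  0.41  0.72 -0.09] gap 0.0932 ff 0.0 F [-0.3 -0.4 -0.1]
[[-0.396, 0.918, -0.001], [0.918, 0.396, -0.0], [0.0, -0.001, -1.0]]
insert_center [154.3, 194.5] 0.95 [0.4933 0.0687 0.06  ]
bolt_fin [248.3, 253.7] 0.8 [0.5475 0.0395 0.0965]
cup_rim [286.4, 196.3] 0.97 [ 0.5279 -0.0216  0.06  ]
holder [146.9, 207.5] 0.89 [0.4936 0.0659 0.    ]
```

View pics/w4.png

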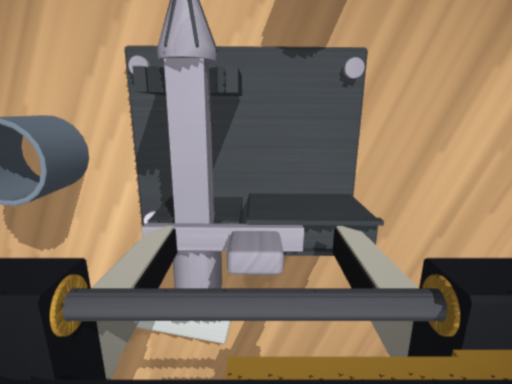

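The fin (columns 230–283) is centred between the open fingers, so I'll grip it.

```bash
python3 -m crank '[{"tx":0,"ty":0,"tz":0,"twist":0,"claw":-1},{"tx":0,"ty":0,"tz":0,"twist":0,"claw":-1},{"tx":0,"ty":0,"tz":0,"twist":0,"claw":-1},{"tx":0,"ty":0,"tz":0,"twist":0,"claw":-1},{"tx":0,"ty":0,"tz":0,"twist":0,"claw":-1}]' 15
```

```text
t: 6.95
tool_pos: [0.5478, 0.0417, 0.0887]
orientation: [-1.727, -2.625, -0.0]
ft_force: [0.3, -0.1, 0.3]
finger_gap: 0.0474
finger_force: 0.0
```

```bash
python3 -m crank '[{"tx":0,"ty":0,"tz":0,"twist":0,"claw":-1},{"tx":0,"ty":0,"tz":0,"twist":0,"claw":-1},{"tx":0,"ty":0,"tz":0,"twist":0,"claw":-1},{"tx":0,"ty":0.01,"tz":0,"twist":0,"claw":-1},{"tx":0,"ty":0.02,"tz":0,"twist":0,"claw":-1},{"tx":0,"ty":0.02,"tz":0,"twist":0,"claw":-1},{"tx":0,"ty":0.008,"tz":0,"twist":0,"claw":-1},{"tx":0,"ty":0,"tz":0,"twist":0,"claw":-1}]' 15
```

```text
t: 7.95
tool_pos: [0.6023, 0.0647, 0.0887]
orientation: [1.726, 2.623, 0.003]
ft_force: [2.3, -0.5, -0.1]
finger_gap: 0.0298
finger_force: 15.0
```

```bash
python3 -m crank '[{"tx":0,"ty":0.0015,"tz":0,"twist":0,"claw":-1},{"tx":0,"ty":0.0015,"tz":0,"twist":0,"claw":-1},{"tx":0,"ty":0,"tz":0,"twist":0,"claw":-1}]'
```

```text
t: 8.32
tool_pos: [0.6025, 0.0648, 0.0886]
orientation: [-1.727, -2.623, 0.004]
ft_force: [-4.9, -2.8, 4.2]
finger_gap: 0.0298
finger_force: 15.0
```

The bolt hit its open stop after about 60 mm of travel. I'll release it, rise, and go over the shank.

```bash
python3 -m crank '[{"tx":0,"ty":-0.002,"tz":0,"twist":0,"claw":0.3},{"tx":0,"ty":0,"tz":0,"twist":0,"claw":0.3},{"tx":0,"ty":0,"tz":-0.04,"twist":0,"claw":0.3},{"tx":0.01,"ty":-0.02,"tz":-0.055,"twist":0,"claw":0.3},{"tx":0.02,"ty":-0.04,"tz":0,"twist":0,"claw":0.3},{"tx":0.015,"ty":-0.04,"tz":0,"twist":0,"claw":0.3},{"tx":0,"ty":0,"tz":0,"twist":0,"claw":0.3},{"tx":0,"ty":0,"tz":0,"twist":0,"claw":0.3}]'
python3 look.py w5
```

```text
t: 9.32
tool_pos: [0.4937, 0.0672, 0.1841]
orientation: [1.726, 2.623, 0.003]
ft_force: [0.6, -0.4, 0.5]
finger_gap: 0.0601
finger_force: 0.0
t 9.32 tcp [0.4937 0.0672 0.1841] q [ 0.18  0.47 -0.52  1.89  0.3   0.86 -0.08] gap 0.0601 ff 0.0 F [ 0.6 -0.4  0.5]
[[-0.396, 0.918, 0.002], [0.918, 0.396, 0.001], [-0.0, 0.003, -1.0]]
holder_seat [188.5, 253.6] 0.96 [0.4934 0.0649 0.06  ]
insert_center [182.0, 254.0] 0.65 [0.4912 0.0711 0.06  ]
bolt_fin [246.5, 359.3] 0.7 [0.6002 0.0617 0.0965]
cone_tip [83.1, 255.3] 0.8 [0.456  0.1558 0.06  ]
cup_rim [271.6, 252.4] 0.92 [ 0.5287 -0.0203  0.06  ]
front_slot [136.9, 254.7] 0.94 [0.4749 0.1107 0.049 ]
holder [175.3, 254.7] 0.65 [0.4945 0.0655 0.    ]
```

View pics/w5.png

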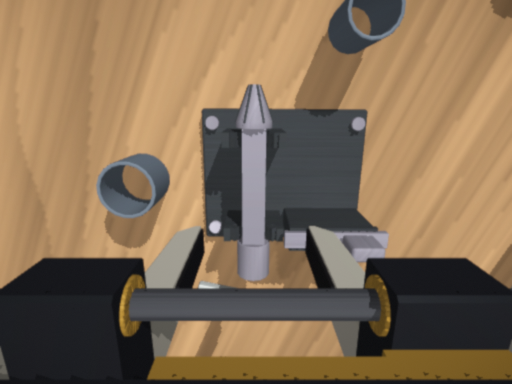

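The bolt is open and clear: the bar is at columns 285–385, well right of the slot. The insert (columns 240–270) is centred between the fingers. Descending and gripping.

```bash
python3 -m crank '[{"tx":0,"ty":0,"tz":0.045,"twist":0,"claw":0.3},{"tx":0,"ty":0,"tz":0.05,"twist":0,"claw":0.3},{"tx":0,"ty":0,"tz":0.033,"twist":0,"claw":0.3},{"tx":0,"ty":0,"tz":0.015,"twist":0,"claw":0},{"tx":0,"ty":0,"tz":0,"twist":0,"claw":-1},{"tx":0,"ty":0,"tz":0,"twist":0,"claw":-1},{"tx":0,"ty":0,"tz":0,"twist":0,"claw":-1},{"tx":0,"ty":0,"tz":0,"twist":0,"claw":-1}]' 45
python3 -m crank '[{"tx":0,"ty":0,"tz":0,"twist":0,"claw":-1},{"tx":0,"ty":0,"tz":0,"twist":0,"claw":-1}]' 45
```

```text
t: 10.72
tool_pos: [0.4931, 0.0668, 0.0418]
orientation: [1.727, 2.622, 0.002]
ft_force: [-0.6, -0.6, 4.7]
finger_gap: 0.0216
finger_force: 45.0
t: 10.98
tool_pos: [0.4931, 0.0668, 0.0418]
orientation: [1.727, 2.623, 0.002]
ft_force: [-0.0, -0.7, 6.4]
finger_gap: 0.022
finger_force: 45.0
```

```bash
python3 -m crank '[{"tx":0,"ty":0,"tz":-0.005,"twist":0,"claw":-1},{"tx":0,"ty":0,"tz":-0.015,"twist":0,"claw":-1},{"tx":0,"ty":0,"tz":-0.03,"twist":0,"claw":-1},{"tx":0,"ty":0,"tz":-0.04,"twist":0,"claw":-1},{"tx":0,"ty":0,"tz":-0.03,"twist":0,"claw":-1},{"tx":0,"ty":0,"tz":-0.01,"twist":0,"claw":-1},{"tx":0,"ty":0,"tz":0,"twist":5,"claw":-1},{"tx":0,"ty":0,"tz":0,"twist":10,"claw":-1}]' 50; python3 -c "
from h import *
st()"
```

```text
t: 11.98
tool_pos: [0.491, 0.0662, 0.1698]
orientation: [-2.059, -2.37, 0.004]
ft_force: [0.2, 0.7, -4.2]
finger_gap: 0.0217
finger_force: 50.0
t 11.97 tcp [0.491  0.0662 0.1698] q [ 0.13  0.47 -0.44  1.91  0.27  0.82 -0.32] gap 0.0217 ff 49.97948169708252 F [ 0.2  0.7 -4.2]
[[-0.139, 0.99, -0.003], [0.99, 0.139, -0.0], [0.0, -0.003, -1.0]]
```

```bash
python3 -m crank '[{"tx":0,"ty":0,"tz":0,"twist":10,"claw":-1},{"tx":0,"ty":0,"tz":0,"twist":10,"claw":-1},{"tx":0,"ty":0,"tz":0,"twist":10,"claw":-1},{"tx":0,"ty":0,"tz":0,"twist":10,"claw":-1},{"tx":0,"ty":0,"tz":0,"twist":10,"claw":-1},{"tx":0,"ty":0,"tz":0,"twist":10,"claw":-1},{"tx":0,"ty":0,"tz":0,"twist":10,"claw":-1},{"tx":0,"ty":0,"tz":0,"twist":10,"claw":-1}]' >/dev/null
python3 -m crank '[{"tx":0,"ty":0,"tz":0,"twist":10,"claw":-1},{"tx":0,"ty":0,"tz":0,"twist":10,"claw":-1},{"tx":0,"ty":0,"tz":0,"twist":10,"claw":-1},{"tx":0,"ty":0,"tz":0,"twist":10,"claw":-1},{"tx":0,"ty":0,"tz":0,"twist":10,"claw":-1},{"tx":0,"ty":0,"tz":0,"twist":10,"claw":-1},{"tx":0,"ty":0,"tz":0,"twist":10,"claw":-1},{"tx":0,"ty":0,"tz":0,"twist":10,"claw":-1}]' >/dev/null
python3 -c "
from h import *
st()"
```

```text
t 13.97 tcp [0.4908 0.067  0.1695] q [-0.41  0.46  0.34  1.93 -0.21  0.79 -2.62] gap 0.0217 ff 49.979989528656006 F [ 0.2  0.6 -4.7]
[[0.47, -0.883, -0.004], [-0.883, -0.47, -0.0], [-0.002, 0.003, -1.0]]
```

```bash
python3 -m crank '[{"tx":0,"ty":0,"tz":0,"twist":4.9,"claw":-1},{"tx":0.001,"ty":-0.002,"tz":0,"twist":0,"claw":-1},{"tx":0,"ty":0,"tz":0.03,"twist":0,"claw":-1},{"tx":0,"ty":0,"tz":0,"twist":0,"claw":-1}]'; python3 look.py w6
```

```text
t: 14.48
tool_pos: [0.4921, 0.0667, 0.1387]
orientation: [2.624, -1.72, -0.009]
ft_force: [-1.2, -0.0, -4.5]
finger_gap: 0.0215
finger_force: 50.0
t 14.47 tcp [0.4921 0.0667 0.1387] q [-0.41  0.51  0.34  1.96 -0.25  0.72 -2.66] gap 0.0215 ff 49.98495697975159 F [-1.2 -0.  -4.5]
[[0.399, -0.917, -0.007], [-0.917, -0.399, -0.001], [-0.002, 0.007, -1.0]]
insert_center [250.9, 256.3] 0.86 [0.4712 0.108  0.06  ]
bolt_fin [150.7, 105.6] 0.73 [0.6038 0.063  0.0965]
cone_tip [61.0, 256.0] 0.74 [ 0.5337 -0.0346  0.06  ]
```

View pics/w6.png

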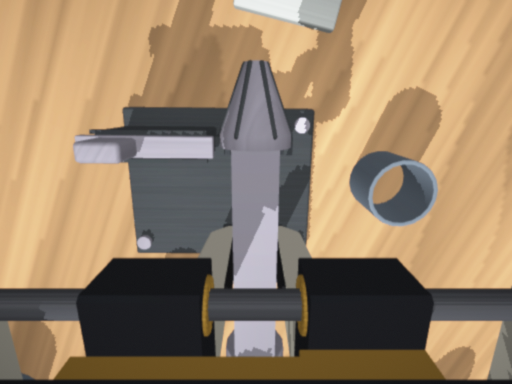

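The picture shows the insert reversed in the grip: cone tip at (61,256), now towards the rear (bolt) side, with the bolt still open on the left. Next I'll check the axial offset and lower to just above the flares.

```bash
python3 -c "
from h import *
P=np.load('w6.npy')
for z in (.157,.162):
  c=plane(P,[61,256],z);print((c[:2]-[.4921,.0667])@np.array([.398,-.917]),(c[:2]-[.4921,.0667])@np.array([.917,.398]))
"
python3 -m crank '[{"tx":0,"ty":-0.001,"tz":0.025,"twist":0.3,"claw":-1},{"tx":0,"ty":0,"tz":0.03,"twist":0,"claw":-1},{"tx":0,"ty":0,"tz":0.018,"twist":0,"claw":-1},{"tx":0,"ty":0,"tz":0,"twist":0,"claw":-1},{"tx":0,"ty":0,"tz":0,"twist":0,"claw":-1}]'; python3 -c "
from h import *
st()"
```

```text
0.09671554407405523 -0.0009494087037164785
0.09605695905339877 -0.0008870713844134065
t: 15.5
tool_pos: [0.4964, 0.0671, 0.0685]
orientation: [-2.62, 1.73, -0.002]
ft_force: [0.0, 0.6, -5.0]
finger_gap: 0.0213
finger_force: 50.0
t 15.5 tcp [0.4964 0.0671 0.0685] q [-0.36  0.62  0.28  2.02 -0.31  0.54 -2.6 ] gap 0.0213 ff 49.98493731021881 F [ 0.   0.6 -5. ]
[[0.393, -0.92, 0.002], [-0.92, -0.393, 0.0], [0.001, -0.002, -1.0]]
```

```bash
python3 -m crank '[{"tx":-0.001,"ty":0.0032,"tz":0,"twist":0,"claw":-1},{"tx":0,"ty":0,"tz":0,"twist":0,"claw":-1},{"tx":0,"ty":0,"tz":0,"twist":0,"claw":-1}]'; python3 look.py w7
```

```text
t: 15.88
tool_pos: [0.4923, 0.0668, 0.0681]
orientation: [-2.621, 1.731, -0.001]
ft_force: [0.2, -0.9, -5.4]
finger_gap: 0.0217
finger_force: 50.0
t 15.88 tcp [0.4923 0.0668 0.0681] q [-0.36  0.62  0.28  2.03 -0.31  0.54 -2.6 ] gap 0.0217 ff 49.984933733940125 F [ 0.2 -0.9 -5.4]
[[0.393, -0.92, 0.001], [-0.92, -0.393, 0.0], [0.0, -0.001, -1.0]]
holder_seat [59.6, 255.3] 0.67 [ 0.5312 -0.0264  0.06  ]
bolt_fin [168.7, 35.8] 0.75 [0.6042 0.0608 0.0965]
cone_tip [59.7, 257.2] 0.74 [ 0.5302 -0.0268  0.06  ]
```

View pics/w7.png

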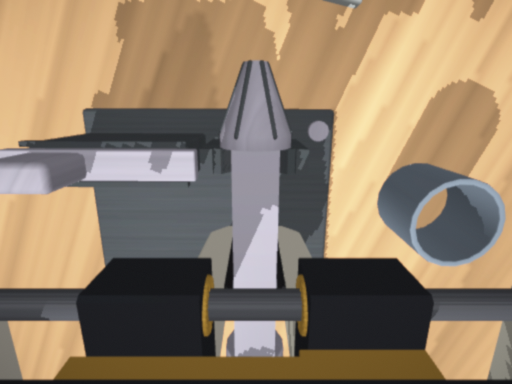

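The shank (columns 232–280) is centred over the rear fork (about 215–298). The cone shoulder sits just beyond the fork. Lowering in steps and watching the force.

```bash
python3 -m crank '[{"tx":0,"ty":-0.0005,"tz":0.006,"twist":0,"claw":-1},{"tx":0,"ty":0,"tz":0.006,"twist":0,"claw":-1},{"tx":0,"ty":0,"tz":0,"twist":0,"claw":-1}]'
```

```text
t: 16.65
tool_pos: [0.492, 0.0668, 0.0549]
orientation: [2.621, -1.731, -0.002]
ft_force: [0.2, 0.7, -3.7]
finger_gap: 0.0215
finger_force: 50.0
```

```bash
python3 -m crank '[{"tx":0,"ty":0,"tz":0.004,"twist":0,"claw":-1},{"tx":0,"ty":0,"tz":0.003,"twist":0,"claw":-1},{"tx":0,"ty":0,"tz":0,"twist":0,"claw":-1}]'
```

```text
t: 17.02
tool_pos: [0.4924, 0.0669, 0.0484]
orientation: [2.621, -1.731, -0.001]
ft_force: [0.8, 0.2, -4.6]
finger_gap: 0.0213
finger_force: 50.0
```

```bash
python3 -m crank '[{"tx":0,"ty":0,"tz":0.003,"twist":0,"claw":-1},{"tx":0,"ty":0,"tz":0.003,"twist":0,"claw":-1},{"tx":0,"ty":0,"tz":0,"twist":0,"claw":-1}]'
```

```text
t: 17.4
tool_pos: [0.4924, 0.0669, 0.0424]
orientation: [2.621, -1.731, -0.001]
ft_force: [-0.7, -0.8, -3.9]
finger_gap: 0.0216
finger_force: 50.0
```

```bash
python3 -m crank '[{"tx":0,"ty":0,"tz":0.0015,"twist":0,"claw":-1},{"tx":0,"ty":0,"tz":0,"twist":0,"claw":-1}]'; python3 -c "
from h import *
st()"
```

```text
t: 17.65
tool_pos: [0.4927, 0.0669, 0.0418]
orientation: [-2.621, 1.731, -0.0]
ft_force: [-1.8, -0.5, 3.0]
finger_gap: 0.0215
finger_force: 50.0
t 17.65 tcp [0.4927 0.0669 0.0418] q [-0.34  0.66  0.25  2.04 -0.33  0.48 -2.58] gap 0.0215 ff 49.98714745044708 F [-1.8 -0.5  3. ]
[[0.393, -0.92, 0.0], [-0.92, -0.393, 0.0], [-0.0, -0.001, -1.0]]
```

It is seated at the same height as before lifting (0.0418), and the slot carries the weight. Releasing and rising.

```bash
python3 -m crank '[{"tx":0,"ty":0,"tz":0,"twist":0,"claw":-0.2},{"tx":0,"ty":0,"tz":0,"twist":0,"claw":0.2},{"tx":0,"ty":0,"tz":0,"twist":0,"claw":0.3},{"tx":0,"ty":0,"tz":-0.01,"twist":0,"claw":0.3},{"tx":0,"ty":0,"tz":-0.05,"twist":0,"claw":0.3},{"tx":0,"ty":0,"tz":-0.06,"twist":0,"claw":0.4},{"tx":0,"ty":0,"tz":-0.06,"twist":0,"claw":0.6},{"tx":0,"ty":0,"tz":0,"twist":0,"claw":0.6}]' 15
python3 look.py w8
python3 -c "
import numpy as np,cv2
from h import *
a=[cv2.imread('pics/w8.png')]
for n,(r,c) in (('scene',(180,245)),('side',(190,277))):
    im=vision.read_camera(n)[:,:,::-1]; a.append(cv2.resize(im[r-64:r+64,c-43:c+43],None,fx=3,fy=3,interpolation=2))
o=np.hstack(a); cv2.imwrite('pics/c8.png',cv2.resize(o,None,fx=.77,fy=.77,interpolation=3)); print(o.shape)"
```

```text
t: 18.65
tool_pos: [0.4959, 0.0668, 0.2265]
orientation: [-2.614, 1.727, -0.013]
ft_force: [0.8, 0.8, -0.8]
finger_gap: 0.0741
finger_force: 0.0
t 18.65 tcp [0.4959 0.0668 0.2265] q [-0.46  0.39  0.4   1.85 -0.19  0.92 -2.71] gap 0.0741 ff 0.0 F [ 0.8  0.8 -0.8]
[[0.392, -0.92, 0.012], [-0.92, -0.392, 0.002], [0.002, -0.012, -1.0]]
holder_seat [178.1, 257.8] 0.73 [0.4937 0.0656 0.06  ]
insert_center [176.4, 259.4] 0.56 [0.4929 0.0631 0.06  ]
bolt_fin [139.5, 155.6] 0.81 [0.6032 0.0618 0.0965]
cone_tip [90.7, 260.8] 0.86 [ 0.5276 -0.0212  0.06  ]
cup_rim [254.5, 257.4] 0.72 [0.4568 0.1526 0.06  ]
front_slot [215.1, 258.5] 0.73 [0.474  0.1094 0.049 ]
holder [169.7, 259.9] 0.87 [0.4902 0.0667 0.    ]
(384, 1028, 3)
```

View pics/c8.png

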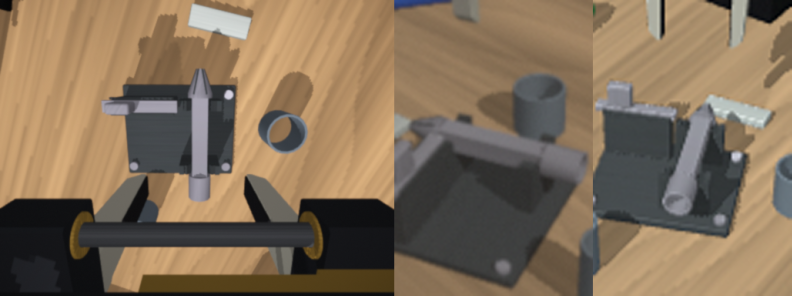

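In all three views the insert lies level in the slots with the cup facing out (cup at (200,190) in the wrist view) and the bolt open. Now over to the fin.

```bash
python3 -m crank '[{"tx":0.02,"ty":-0.045,"tz":0,"twist":0,"claw":0.6},{"tx":0.0235,"ty":-0.052,"tz":0.02,"twist":0,"claw":0.6},{"tx":0,"ty":0,"tz":0.04,"twist":0,"claw":0.6},{"tx":0,"ty":0,"tz":0.02,"twist":0,"claw":0.6},{"tx":0,"ty":0,"tz":0,"twist":0,"claw":0.6},{"tx":0,"ty":0,"tz":0,"twist":0,"claw":0.6}]'
```

```text
t: 19.9
tool_pos: [0.5995, 0.0649, 0.142]
orientation: [-2.621, 1.731, -0.002]
ft_force: [0.3, 0.2, 1.0]
finger_gap: 0.0744
finger_force: 0.0
```

```bash
python3 -m crank '[{"tx":0.001,"ty":-0.003,"tz":0.025,"twist":0,"claw":0.6},{"tx":0,"ty":0,"tz":0.02,"twist":0,"claw":0.6},{"tx":0,"ty":0,"tz":0.008,"twist":0,"claw":0.6},{"tx":0,"ty":0,"tz":0,"twist":0,"claw":0},{"tx":0,"ty":0,"tz":0,"twist":0,"claw":-1},{"tx":0,"ty":0,"tz":0,"twist":0,"claw":-1},{"tx":0,"ty":0,"tz":0,"twist":0,"claw":-1},{"tx":0,"ty":0,"tz":0,"twist":0,"claw":-1}]' 15
python3 -m crank '[{"tx":0,"ty":0,"tz":0,"twist":0,"claw":-1},{"tx":0,"ty":0,"tz":0,"twist":0,"claw":-1}]' 15
```

```text
t: 20.9
tool_pos: [0.6022, 0.0653, 0.0884]
orientation: [-2.621, 1.731, -0.0]
ft_force: [0.3, -0.5, 1.2]
finger_gap: 0.03
finger_force: 15.0
t: 21.15
tool_pos: [0.6022, 0.0653, 0.0884]
orientation: [-2.621, 1.731, -0.0]
ft_force: [0.3, -0.3, 1.8]
finger_gap: 0.0296
finger_force: 15.0
```

Gripped the fin. Sliding it shut (tool +y is holder -y).

```bash
python3 -m crank '[{"tx":0,"ty":0.01,"tz":0,"twist":0,"claw":-1},{"tx":0,"ty":0.015,"tz":0,"twist":0,"claw":-1},{"tx":0,"ty":0.015,"tz":0,"twist":0,"claw":-1},{"tx":0,"ty":0.012,"tz":0,"twist":0,"claw":-1},{"tx":0,"ty":0.006,"tz":0,"twist":0,"claw":-1},{"tx":0,"ty":0,"tz":0,"twist":0,"claw":-1}]'
python3 -m crank '[{"tx":0,"ty":0.0015,"tz":0,"twist":0,"claw":-1},{"tx":0,"ty":0.0015,"tz":0,"twist":0,"claw":-1},{"tx":0,"ty":0,"tz":0,"twist":0,"claw":-1}]'
```

```text
t: 21.9
tool_pos: [0.5476, 0.0422, 0.0883]
orientation: [2.62, -1.731, -0.003]
ft_force: [-1.8, 0.5, 3.5]
finger_gap: 0.0298
finger_force: 15.0
t: 22.28
tool_pos: [0.5469, 0.0419, 0.0884]
orientation: [-2.621, 1.73, -0.002]
ft_force: [1.8, 2.1, 1.5]
finger_gap: 0.03
finger_force: 15.0
```

```bash
python3 -m crank '[{"tx":0,"ty":0.002,"tz":0,"twist":0,"claw":-1},{"tx":0,"ty":0.002,"tz":0,"twist":0,"claw":-1},{"tx":0,"ty":0,"tz":0,"twist":0,"claw":-1}]'
```

```text
t: 22.65
tool_pos: [0.5469, 0.0418, 0.0884]
orientation: [-2.618, 1.725, -0.011]
ft_force: [8.4, 5.0, -5.1]
finger_gap: 0.0298
finger_force: 15.0
```

The bolt is against its shut stop (about 10 N reaction, no travel). Releasing and checking.

```bash
python3 -m crank '[{"tx":0,"ty":0,"tz":0,"twist":0,"claw":0.3},{"tx":0,"ty":-0.004,"tz":0,"twist":0,"claw":0.3},{"tx":0,"ty":0,"tz":0,"twist":0,"claw":0.3},{"tx":0,"ty":0,"tz":-0.03,"twist":0,"claw":0.3},{"tx":0,"ty":0,"tz":-0.055,"twist":0,"claw":0.3},{"tx":0,"ty":0,"tz":-0.06,"twist":0,"claw":0.3},{"tx":-0.03,"ty":0,"tz":-0.01,"twist":0,"claw":0.3},{"tx":0,"ty":0,"tz":0,"twist":0,"claw":0.3}]'
python3 look.py w9
python3 -c "
import numpy as np,cv2
from h import *
a=[cv2.imread('pics/w9.png')]
for n,(r,c) in (('scene',(180,245)),('side',(190,277))):
    im=vision.read_camera(n)[:,:,::-1]; a.append(cv2.resize(im[r-64:r+64,c-43:c+43],None,fx=3,fy=3,interpolation=2))
o=np.hstack(a); cv2.imwrite('pics/c9.png',cv2.resize(o,None,fx=.77,fy=.77,interpolation=3))"
```

```text
t: 23.65
tool_pos: [0.5333, 0.0708, 0.2438]
orientation: [-2.624, 1.725, 0.001]
ft_force: [-0.6, 0.0, -0.2]
finger_gap: 0.0604
finger_force: 0.0
t 23.65 tcp [0.5333 0.0708 0.2438] q [-0.45  0.44  0.41  1.72 -0.2   1.02 -2.7 ] gap 0.0604 ff 0.0 F [-0.6  0.  -0.2]
[[0.396, -0.918, 0.0], [-0.918, -0.396, 0.002], [-0.002, -0.001, -1.0]]
holder_seat [172.7, 285.9] 0.69 [0.4997 0.054  0.06  ]
insert_center [182.6, 288.3] 0.71 [0.492  0.0637 0.06  ]
bolt_fin [145.4, 250.9] 0.97 [0.5515 0.0367 0.0965]
cone_tip [99.4, 291.6] 0.79 [ 0.5287 -0.0231  0.06  ]
cup_rim [256.7, 285.5] 0.59 [0.454  0.1533 0.06  ]
holder [172.9, 285.1] 0.58 [0.4897 0.064  0.    ]
```

View pics/c9.png

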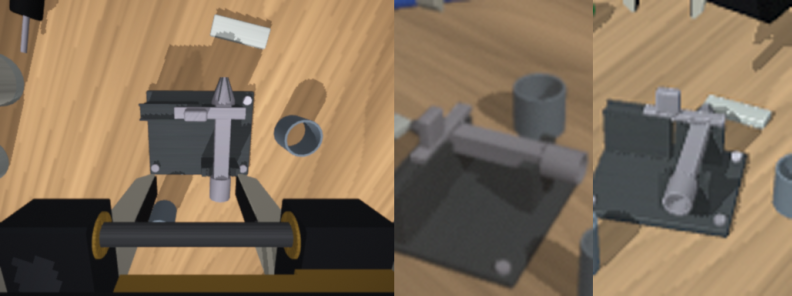

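The bolt lies shut across the shank at (210,113), the cup faces out at (220,190), and the bystanders haven't moved. Handing in.

```bash
python3 -c "
from cell import finish_job
print(finish_job())"
```

```text
the job is handed in; nothing more can be done
None
```

The insert is reversed with its cup end facing out and seated in both forks, the bolt is slid shut against its stop, and the job is handed in at about 24 s with the pipe pieces and bar untouched; the hand-in returned no verdict.

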